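# Index the pipe sample to the next hole

### The job

One station of the pipe sample has been measured; bring the next one round to the dial gauge. With the fingertips press the indexing table's orange plunger knob straight down to free it, turn the table exactly one hole clockwise (seen from above) with the pipe sample sitting in its jaws, and let the plunger spring fully home in that hole. Press and push only: do not grip the knob or lift the pipe, and leave the other things on the bench where they are.

Things in the scene. Friction and masses are not known exactly. Their poses are not given: they have to be found in the camera images.
- stand: fixed indexing table: round grey-blue foot, steel index plate (236 mm across, its top 50 mm above the bench) with 12 holes, one every 30 degrees on a 210 mm circle; a dial gauge on a post opposite the plunger. It never moves in a run. Origin: on the bench under the vertical turning axis; z up; x points to the hole the plunger sits in at the start
- next_hole (a point): top centre of the next hole clockwise in the index plate, 105 mm from the axis, 30 degrees clockwise of the first; fixed. Only the plunger's pin, which rises from below, goes into it; the knob ends 30 mm further out, and 54 mm higher, than this hole
- faceplate (a point): centre of the top of the turning steel faceplate, on the axis, 68 mm above the bench; the plate is 180 mm across and has three jaws (tops 90 mm above the bench, within 90 mm of the axis) round the pipe. Its x points to the plunger
- bush (a point): centre of the top of the upright dark guide bush of the plunger (40 mm across, from 52 to 78 mm above the bench, 135 mm from the axis). It is the end of a forked arm of the faceplate (39 mm wide, 54 to 66 mm above the bench) and goes round with it. Once the pin is out of its hole the bush can be pushed from the side. x points away from the axis, y counter-clockwise
- turntable (a joint): turning of the faceplate with arm, plunger and pipe, rad: about 0 at the start, positive clockwise seen from above, no end stops. The next hole clockwise is at 0.524. In a hole the table has about 0.016 rad of play either way. Free, it takes about 2 to 4 N of sideways push at the plunger and stays where it is left
- plunger (a joint): how far the plunger is pressed down, m: 0 home in a hole, 0.012 at its stop; spring 4 N at 0, 8 N at the stop. The table is locked below 0.008, free above. Let go between holes, the pin rides under the plate and the plunger stays at 0.008; within about 0.012 rad of a hole it springs up to 0 and locks
- knob: orange plunger knob to press: flat disc 36 mm across, 12 mm thick, on a steel rod 14 mm above the bush. Origin: centre of its top face, 135 mm from the axis, 104 mm above the bench when out; goes down with the plunger and round with the table. A fingertip pressing it drags the arm round by friction, slipping a little. x points away from the axis, y counter-clockwise, z up
- pipe: the pipe sample: dark rusty ring standing loose between the three jaws on the faceplate, 108 mm across, 11 mm wall, 50 mm tall (top 118 mm above the bench), 1.3 kg, with yellow marks every 30 degrees. Origin: centre of its underside, on the turning axis; z along the pipe; x along a mark.
- torch: bystander, to be left alone: black torch standing upright on its tail, 145 mm tall, head 40 mm across. Origin: centre of its foot.
- magnifier: bystander, to be left alone: magnifying glass lying flat, black rim 84 mm across, 16 mm thick, black handle 105 mm long along its -y. Origin: underside of the lens' centre.
- caliper: bystander, to be left alone: steel slide caliper with a black display head lying flat, 225 mm long along its x, 15 mm thick. Origin: underside, middle of the beam.
- coupon: bystander, to be left alone: short rusty pipe ring standing on its end, 76 mm across, 35 mm tall. Origin: centre of its underside.
- step_block: bystander, to be left alone: steel calibration block with five steps, 100 x 25 mm, 8 to 40 mm tall. Origin: centre of its underside.
- blue_case: bystander, to be left alone: closed dark blue gauge case, 100 x 70 mm, 40 mm tall. Origin: centre of its underside.
- brush: bystander, to be left alone: hand brush with a wooden handle lying flat, 200 mm long along its x. Origin: middle of its underside.

How it is judged:
By the outcome, as a careful person would: the job done as asked, in the order asked, and still so for the second after the job is handed in, with the robot touching nothing.
It also fails if it takes over 42 s, if anything falls off the work surface, if the arm or the gripper's body presses on something with over 40 N, if the wrist force passes 120 N, or if a joint passes its speed limit or range.

### The arm

A 7-joint arm with a two-finger parallel gripper is mounted at the origin on the work surface. World frame = base frame: x ahead of the robot, y to its left, z up, the work surface at z = 0. Lengths are in m, angles in rad, forces in N, time in s.
With the tool pointing down it reaches from about 0.4 to 0.85 m from the base axis. Payload 10.4 kg.
Tool frame: the origin (TCP) lies midway between the tips of the shut fingers; the grasp point (between the pads) lies 19 mm behind it; z points along the fingers, x is the direction in which the jaws open and shut, and the axes are right-handed (so a half turn about z gives the same grasp; the last joint's range is limited). The gripper opens to 85 mm and grips with 20 to 120 N. Pads are 22 mm wide; open, the fingers measure 114 mm over their backs; the gripper's body (76 mm by 85 mm) begins 54 mm behind the grasp point. The pads swing forward as they close: fully open they stand 13 mm farther back than shut.
Start: joints at [1.214, 0.332, -0.065, 1.46, 0.022, 1.35, -0.088], TCP at [0.205, -0.591, 0.231] pointing down, gripper open.
Joint ranges: [-2.6, 2.6], [-0.5, 2.12], [-1.47, 1.34], [0.16, 2.42], [-1.27, 4.41], [0.06, 2.06], [-2.6, 2.6]. Speed limits (rad/s): [2.22, 2.22, 2.79, 2.79, 3.14, 3.14, 3.14].

### API

Orientations are given as a unit quaternion [x, y, z, w].
In Python, from workcell import manip, cams gives the robot as it stands.
- The arm moves only by the tool move_arm, never from a script. Its argument "moves" is a list of rows, each a list of 7 numbers: the turn, a rotation vector about the tool's x, y, z in degrees, then the shift along the tool's x, y, z in m, then the finger opening in m, from 0 to 0.0854. A call has 1 to 10 rows; each row is the pose to reach, as a shift and turn from the pose commanded when the call began, along the tool's axes at that moment; what a row does not reach only later rows make up. A row lasts 1/10 s, in which the tool goes at most 50 mm and 8.59 degrees, less where a joint would pass 70% of its speed; a pose out of reach is approached as far as the arm can. A call with a gripper value outside its range is refused whole. The fingers move at their own pace and stop on an object; "grip_force" is the grip in N (left out, the last holds). Time passes only in rows, so rows that repeat a pose let the fingers close. It gives the time, the measured TCP pose, the force and the opening at its end, in the units of the state.
- manip.get_obs(): the state, without advancing time (a new reading comes with each control period).
- cams.camera(name): name is "side" or "top"; returns the picture (400x640x3 uint8, red, green, blue); there is no depth.
- cams.camera_params(name): a dict with "fx", "fy", "cx", "cy" (pixels), "dist_coeffs" ([k1, k2, p1, p2, k3] as OpenCV has them; the pictures are not rectified), "xyz" and "rotation" of the camera in the world. Camera axes: x right, y up, looking along -z (the intrinsics and any distortion apply to the point x, -y, -z); pixel columns grow to the right and rows downward; lengths in m; the calibration is good to about 2 mm. A picture is of the moment at which its call begins. camera_params takes no time and is no camera call.
- manip.hand_in(): hands the job in, once; it reports no verdict.
The state is a dict: "clock": time; "joint_pos": joint angles; "joint_velocities": joint speeds; "tau": joint torques, N m; "position": TCP position; "ee_rot": TCP orientation; "ft_force": force on the tool from outside, world axes, zero at the start; "torque": the same for the moment, N m; "grip_width": opening from 0.0 (shut) to 1.0 (fully open).
Only numpy, scipy, OpenCV 4.12 (cv2) and the standard library are available. Lean on these libraries where they do the work, as an engineer would, in place of code of your own. Each camera call takes 0.05 s, during which the arm holds its last target. There are 200 camera calls.

## Working session

There is one attempt and no reset: what is moved stays moved. The work goes in short steps, Python scripts to look and compute and a tool call to move; the robot and the scene stay as the last step left them, time stands still between calls to the robot, and variables do not carry over. Pictures are saved under pics/ and viewed, about 8 in all and at most 12, crops included, and the job is handed in when it is done.

Besides the shell and the picture viewer there is one more tool, called after "Request:" as name(argument=value, ...) on one line, values as JSON. move_arm: Moves the arm, as the interface text tells. Its arguments: {"type":"object","properties":{"moves":{"type":"array","items":{"type":"array","items":{"type":"number"}}},"grip_force":{"type":"number"}},"required":["moves"]}

```bash
ls; mkdir -p pics; python3 - <<'E'
from workcell import manip, cams
import cv2
for n in("top","side"):
    cv2.imwrite(f"pics/{n}0.png",cams.camera(n)[:,:,::-1]); print(cams.camera_params(n))
print(manip.get_obs())
E
```

```text
pics
{'fx': 412.63625758313253, 'fy': 412.63625758313253, 'cx': 324.534531034835, 'cy': 199.94469660776537, 'dist_coeffs': array([-0.10270747,  0.        ,  0.        ,  0.        ,  0.        ]), 'xyz': array([ 0.24048608, -0.0137808 ,  1.60236109]), 'rotation': array([-0.07479351,  0.07561951,  0.72047109, -0.68528025])}
{'fx': 366.8699861056661, 'fy': 366.8699861056661, 'cx': 322.3058231169815, 'cy': 198.38570764359798, 'dist_coeffs': array([-0.0091925,  0.       ,  0.       ,  0.       ,  0.       ]), 'xyz': array([0.13389861, 0.97134164, 0.84655286]), 'rotation': array([-0.09792602,  0.45243879,  0.86817354, -0.17884165])}
{'clock': 0.1, 'joint_pos': array([ 1.21440608,  0.33280791, -0.06468229,  1.46083289,  0.02161337,
        1.3499181 , -0.08848302]), 'joint_velocities': array([-0.00138705, -0.00204875, -0.00145035, -0.00081739, -0.0003607 ,
        0.00046136,  0.00039188]), 'tau': array([ 3.45211738e-04, -6.26748490e+01,  4.83702449e-02, -3.92429960e+01,
        1.62374525e-02,  6.96959003e-03,  5.27927125e-05]), 'position': array([ 0.20464106, -0.59019796,  0.23060761]), 'ee_rot': array([ 8.14753507e-01, -5.79807139e-01, -5.38729870e-04, -3.36662539e-04]), 'ft_force': array([-0.38573199,  0.18432608, -0.56758081]), 'torque': array([-0.04998712,  0.06672597, -0.03388878]), 'grip_width': 0.99851457784918}
```

View pics/top0.png

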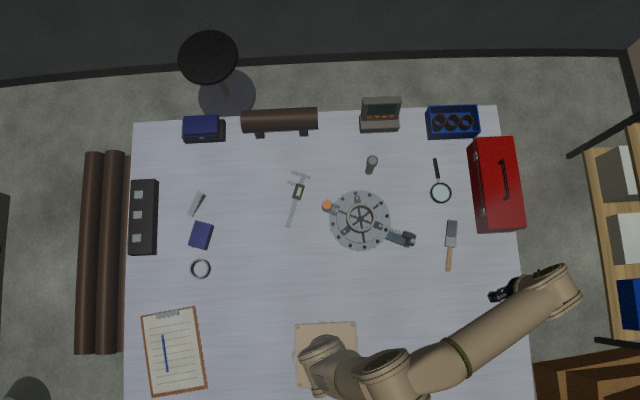

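View pics/side0.png

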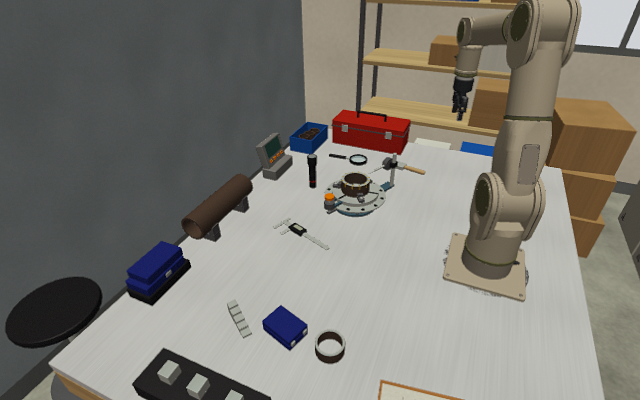

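```bash
cat > h.py <<'E'
import numpy as np, cv2
from workcell import manip, cams
from scipy.spatial.transform import Rotation as R
def KD(n):
    p=cams.camera_params(n); K=np.array([[p['fx'],0,p['cx']],[0,p['fy'],p['cy']],[0,0,1]])
    return K,p['dist_coeffs'],np.array(p['xyz']),R.from_quat(p['rotation']).as_matrix()
def ray(n,uv):
    K,d,c,M=KD(n); x,y=cv2.undistortPoints(np.array([[uv]],float),K,d)[0,0]
    return c,M@np.array([x,-y,-1])
def at_z(n,uv,z):
    c,r=ray(n,uv); return c+r*(z-c[2])/r[2]
def proj(n,P):
    K,d,c,M=KD(n); q=(np.atleast_2d(P)-c)@M*[1,-1,-1]
    return cv2.projectPoints(q,np.zeros(3),np.zeros(3),K,d)[0][:,0]
def orange(img,box):
    u0,v0,u1,v1=box; h=cv2.cvtColor(img,cv2.COLOR_RGB2HSV)[v0:v1,u0:u1]
    m=(h[...,0]>6)&(h[...,0]<22)&(h[...,1]>170)&(h[...,2]>120)
    v,u=np.nonzero(m); return u.mean()+u0,v.mean()+v0,m.sum(),(u.min()+u0,u.max()+u0,v.min()+v0,v.max()+v0)
E
python3 - <<'E'
from h import *
t=cv2.imread("pics/top0.png"); s=cv2.imread("pics/side0.png")
for n,i,b,z in(("top",t,(310,190,345,225),.1),("side",s,(315,180,345,215),.1)):
    o=orange(i[:,:,::-1],b); print(n,o,at_z(n,o[:2],.100))
a=cv2.resize(t[175:265,310:430],None,fx=6,fy=6,interpolation=cv2.INTER_CUBIC)
cv2.imwrite("pics/c1.png",a)
b=cv2.resize(s[140:220,300:420],None,fx=6,fy=6,interpolation=cv2.INTER_CUBIC)
cv2.imwrite("pics/c2.png",b)
print("centre guess",at_z("top",(360,220),.05))
E
```

```text
h.py:18: RuntimeWarning: Mean of empty slice.
  v,u=np.nonzero(m); return u.mean()+u0,v.mean()+v0,m.sum(),(u.min()+u0,u.max()+u0,v.min()+v0,v.max()+v0)
  ret = ret.dtype.type(ret / rcount)
Traceback (most recent call last):
  File "h.py", line 18, in orange
    v,u=np.nonzero(m); return u.mean()+u0,v.mean()+v0,m.sum(),(u.min()+u0,u.max()+u0,v.min()+v0,v.max()+v0)
                                                               ~~~~~^^
ValueError: zero-size array to reduction operation minimum which has no identity
```

```bash
sed -i 's/>170/>120/;s/>120)$/>90)/' h.py
python3 - <<'E'
from h import *
t=cv2.imread("pics/top0.png"); s=cv2.imread("pics/side0.png")
print(t[207,328,::-1],s[200,330,::-1])
a=cv2.resize(t[175:265,310:430],None,fx=6,fy=6,interpolation=cv2.INTER_CUBIC)
cv2.imwrite("pics/c1.png",a)
b=cv2.resize(s[140:220,300:420],None,fx=6,fy=6,interpolation=cv2.INTER_CUBIC)
cv2.imwrite("pics/c2.png",b)
print("centre guess",at_z("top",(360,220),.05))
for n,i,b,z in(("top",t,(310,190,345,225),.1),("side",s,(315,180,345,215),.1)):
    o=orange(i[:,:,::-1].copy(),b); print(n,o,at_z(n,o[:2],.100))
E
```

```text
[165 116  76] [134  66  14]
centre guess [ 0.49133634 -0.15515886  0.05      ]
top (np.float64(326.54545454545456), np.float64(204.34545454545454), np.int64(55), (np.int64(323), np.int64(330), np.int64(201), np.int64(208))) [ 0.54836813 -0.03033631  0.1       ]
side (np.float64(328.890625), np.float64(196.59375), np.int64(64), (np.int64(325), np.int64(333), np.int64(193), np.int64(200))) [ 0.55020356 -0.02874008  0.1       ]
```

View pics/c1.png

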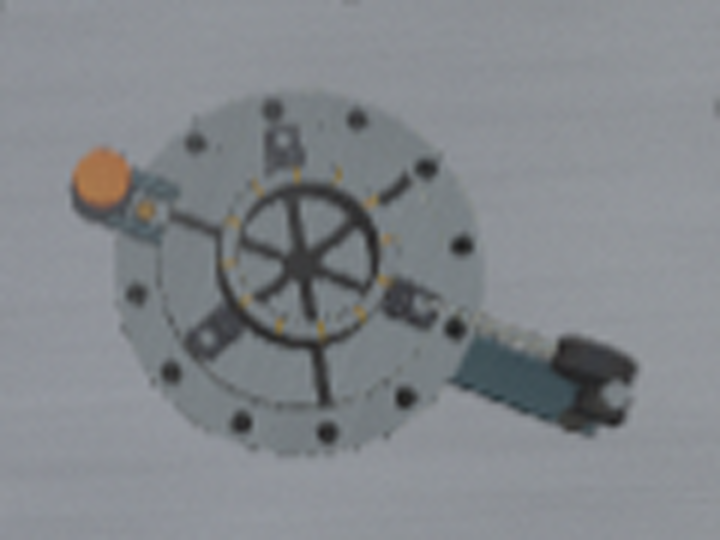

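View pics/c2.png

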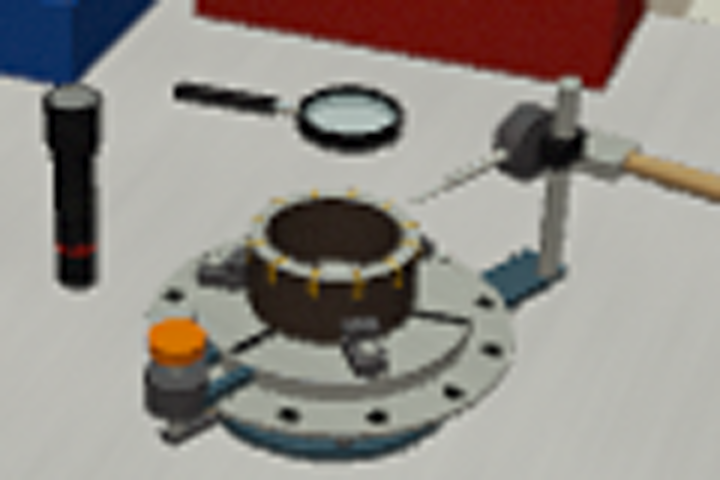

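The top crop shows the knob (~(326.5,204.3) px full frame), 11 free holes, and the gauge at lower right; the side crop shows the knob at (329,197), with the torch behind and clear. Fitting the axis from the holes.

```bash
python3 - <<'E'
from h import *
from scipy.optimize import least_squares
H=np.array([(196,143),(272,110),(357,119),(427,168),(461,245),(455,327),(405,397),(328,432),(242,422),(172,372),(137,294)],float)
px=(H+.5)/6-.5+[310,175]
k=np.arange(1,12)
P=lambda p:np.c_[p[0]+.105*np.cos(p[2]-k*np.pi/6),p[1]+.105*np.sin(p[2]-k*np.pi/6),np.full(11,.05)]
# top
r=least_squares(lambda p:(proj("top",P(p))-px).ravel(),[.5,-.155,1.2]); print(r.x,np.abs(r.fun).max())
c=r.x
for d in(0,-np.pi/6): print("knob",c[0]+.135*np.cos(c[2]+d),c[1]+.135*np.sin(c[2]+d))
kn=np.array([c[0]+.135*np.cos(c[2]),c[1]+.135*np.sin(c[2]),.104])
print(proj("top",kn),proj("side",kn))
o=manip.get_obs();print(R.from_quat(o['ee_rot']).as_matrix().round(3),o['position'])
print(proj("side",[[c[0]+.105*np.cos(c[2]-i*np.pi/6),c[1]+.105*np.sin(c[2]-i*np.pi/6),.05] for i in range(12)]).round(1).tolist())
# side-view holes: crop c2
for uv in((174,295),(288,414),(376,416),(453,391),(491,349),(485,301)):
    print(at_z("side",(np.array(uv)+.5)/6-.5+[300,140],.05))
E
```

```text
[ 0.49375734 -0.15370799  1.14833974] 0.19809999340239415
knob 0.5491076497837262 -0.03057658274691903
knob 0.6032578170567222 -0.07474821862746749
[[326.60076792 203.93019175]] [[329.37298503 195.4735166 ]]
[[ 0.328 -0.945 -0.   ]
 [-0.945 -0.328  0.001]
 [-0.001  0.    -1.   ]] [ 0.20464106 -0.59019796  0.23060761]
[[335.2, 204.4], [328.3, 197.0], [328.8, 189.2], [335.9, 182.9], [347.5, 179.6], [360.8, 179.8], [372.8, 183.6], [380.6, 190.2], [381.8, 198.1], [375.4, 205.2], [363.0, 209.3], [348.0, 209.0]]
[ 0.60024413 -0.14559518  0.05      ]
[ 0.48546607 -0.05104364  0.05      ]
[ 0.43555199 -0.06989358  0.05      ]
[ 0.40006412 -0.11299938  0.05      ]
[ 0.39111759 -0.16607915  0.05      ]
[ 0.41001308 -0.21787973  0.05      ]
```

Request:
move_arm(moves=[[0, 0, 0, -0.03, -0.036, 0, 0], [0, 0, 0, -0.06, -0.073, 0, 0], [0, 0, 0, -0.09, -0.11, 0, 0], [0, 0, 0, -0.12, -0.147, 0, 0], [0, 0, 0, -0.15, -0.184, 0, 0], [0, 0, 0, -0.18, -0.22, 0, 0], [0, 0, 0, -0.21, -0.257, 0, 0], [0, 0, 0, -0.24, -0.294, 0, 0], [0, 0, 0, -0.27, -0.331, 0, 0], [0, 0, 0, -0.3, -0.367, 0, 0]])

```text
clock: 1.1
position: [0.4538, -0.185, 0.2312]
ee_rot: [0.815, -0.58, 0.0, 0.0]
ft_force: [1.6, -0.1, 0.0]
grip_width: -0.0
```

Request:
move_arm(moves=[[0, 0, 0, -0.03, -0.036, 0, 0], [0, 0, 0, -0.06, -0.073, 0, 0], [0, 0, 0, -0.09, -0.11, 0, 0], [0, 0, 0, -0.116, -0.142, 0, 0], [0, 0, 0, -0.116, -0.142, 0.04, 0], [0, 0, 0, -0.116, -0.142, 0.075, 0], [0, 0, 0, -0.116, -0.142, 0.1, 0], [0, 0, 0, -0.116, -0.142, 0.11, 0], [0, 0, 0, -0.116, -0.142, 0.115, 0], [0, 0, 0, -0.116, -0.142, 0.115, 0]])

```text
clock: 2.1
position: [0.5497, -0.0308, 0.1167]
ee_rot: [0.815, -0.58, 0.0, -0.0]
ft_force: [0.6, -0.7, -0.8]
grip_width: -0.003
```

```bash
python3 - <<'E'
from h import *
o=manip.get_obs();print(o['position'],o['ft_force'],o['joint_pos'])
s=cams.camera("side");cv2.imwrite("pics/s1.png",cv2.resize(s[140:220,270:390],None,fx=6,fy=6,interpolation=cv2.INTER_CUBIC)[:,:,::-1])
E
```

```text
[ 0.54966973 -0.03076791  0.11672158] [ 0.6014011  -0.71834249 -0.78912901] [ 0.46577589  0.31996858 -0.57518965  1.77314761  0.19286193  1.10440022
 -1.4105208 ]
```

View pics/s1.png

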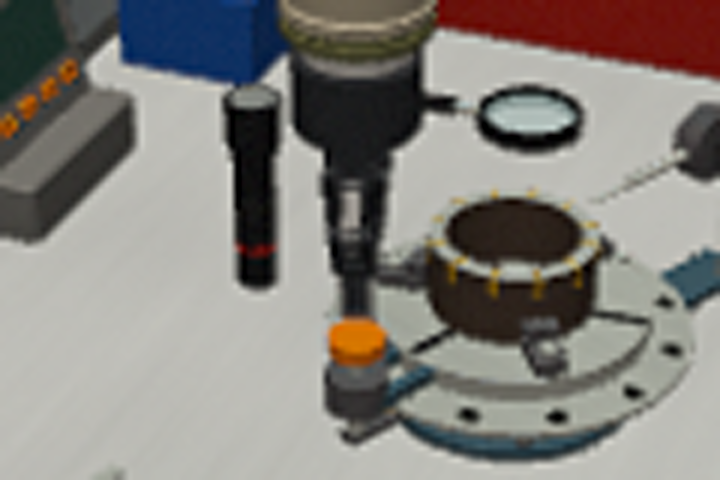

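The shut fingertip hovers just over the knob (crop (357,315)), bearing correct. Press.

Request:
move_arm(moves=[[0, 0, 0, 0, 0, 0.006, 0], [0, 0, 0, 0, 0, 0.01, 0], [0, 0, 0, 0, 0, 0.013, 0], [0, 0, 0, 0, 0, 0.016, 0], [0, 0, 0, 0, 0, 0.019, 0], [0, 0, 0, 0, 0, 0.022, 0], [0, 0, 0, 0, 0, 0.022, 0]])

```text
clock: 2.85
position: [0.5495, -0.0308, 0.0942]
ee_rot: [0.815, -0.58, 0.0, -0.0]
ft_force: [-1.2, 0.1, 4.6]
grip_width: -0.002
```

Request:
move_arm(moves=[[0, 0, 0, 0, 0, 0.001, 0], [0, 0, 0, 0, 0, 0.002, 0], [0, 0, 0, 0, 0, 0.003, 0], [0, 0, 0, 0, 0, 0.003, 0]])

```text
clock: 3.25
position: [0.55, -0.031, 0.0921]
ee_rot: [0.815, -0.58, 0.001, -0.0]
ft_force: [-1.7, -0.8, 8.2]
grip_width: -0.001
```

Request:
move_arm(moves=[[0, 0, 0, 0, 0, 0.0005, 0], [0, 0, 0, 0, 0, 0.001, 0], [0, 0, 0, 0, 0, 0.001, 0]])

```text
clock: 3.55
position: [0.5506, -0.0312, 0.0919]
ee_rot: [0.815, -0.58, 0.001, -0.0]
ft_force: [-2.4, -2.4, 14.3]
grip_width: 0.001
```

```bash
python3 - <<'E'
from h import *
o=manip.get_obs();print(o['position'],o['ft_force'])
M=R.from_quat(o['ee_rot']).as_matrix()
c=np.array([.4937,-.1537]);p=o['position'][:2]-c;print(np.hypot(*p),np.degrees(np.arctan2(p[1],p[0])))
for a in range(3,34,3):
    t=-np.radians(a);q=np.array([[np.cos(t),-np.sin(t)],[np.sin(t),np.cos(t)]])@p
    print(a,(M.T@np.r_[q-p,0]).round(4))
E
```

```text
[ 0.5506177  -0.0311957   0.09194469] [-2.40425841 -2.42713063 14.277525  ]
0.13508119270723037 65.07956996891792
3 [ 0.005 -0.005  0.   ]
6 [ 0.0103 -0.0096  0.    ]
9 [ 0.0159 -0.014   0.0001]
12 [ 0.0216 -0.0181  0.0001]
15 [ 0.0276 -0.0219  0.0001]
18 [ 0.0338 -0.0254  0.0001]
21 [ 0.0401 -0.0286  0.0001]
24 [ 0.0466 -0.0314  0.0002]
27 [ 0.0532 -0.0339  0.0002]
30 [ 0.0599 -0.036   0.0002]
33 [ 0.0668 -0.0378  0.0002]
```

Request:
move_arm(moves=[[0, 0, 1.5, 0.0025, -0.0025, 0.0005, 0], [0, 0, 3, 0.005, -0.005, 0.0005, 0], [0, 0, 4.5, 0.0076, -0.0073, 0.0005, 0], [0, 0, 6, 0.0103, -0.0096, 0.0005, 0], [0, 0, 7.5, 0.0131, -0.0118, 0.0005, 0], [0, 0, 9, 0.0159, -0.014, 0.0005, 0], [0, 0, 10.5, 0.0187, -0.0161, 0.0005, 0], [0, 0, 12, 0.0216, -0.0181, 0.0005, 0], [0, 0, 12, 0.0216, -0.0181, 0.0005, 0]])

```text
clock: 4.45
position: [0.5754, -0.0464, 0.092]
ee_rot: [0.749, -0.663, 0.002, -0.001]
ft_force: [-2.0, -4.3, 16.6]
grip_width: 0.001
```

```bash
python3 - <<'E'
from h import *
o=manip.get_obs();print(o['position'],o['ft_force'])
p=o['position'][:2]-[.4937,-.1537];print(np.hypot(*p),np.degrees(np.arctan2(p[1],p[0])))
s=cams.camera("side");cv2.imwrite("pics/s2.png",cv2.resize(s[140:220,270:390],None,fx=6,fy=6,interpolation=cv2.INTER_CUBIC)[:,:,::-1])
r=orange(s,(305,175,345,215));print(r)
for a in(65.8,53.8,50):
    print(a,proj("side",[.4937+.135*np.cos(np.radians(a)),-.1537+.135*np.sin(np.radians(a)),.086]))
E
```

```text
[ 0.57540729 -0.0463756   0.09196477] [-2.03911525 -4.26210827 16.55898471]
0.13488739555281054 52.71756773119091
(np.float64(324.5660377358491), np.float64(197.30188679245282), np.int64(53), (np.int64(320), np.int64(332), np.int64(193), np.int64(207)))
65.8 [[329.37504576 199.59394632]]
53.8 [[324.71544721 196.05633592]]
50 [[323.54744659 194.85180476]]
```

View pics/s2.png

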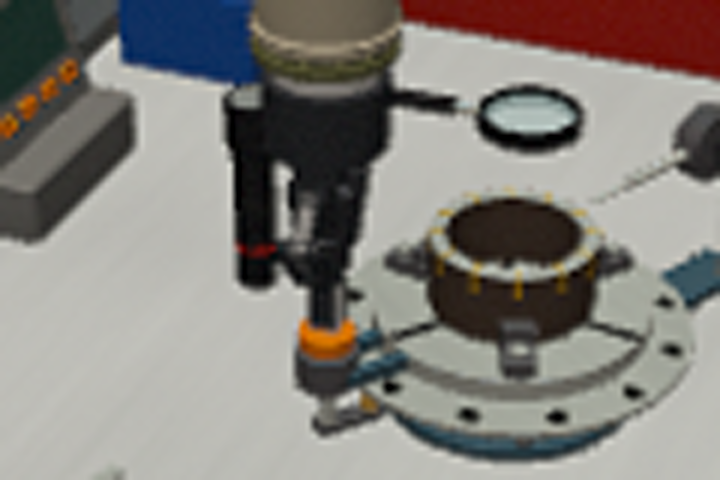

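The knob has followed, about 12° round (knob at crop (328,340)), pressed to its stop. Checking torch clearance before continuing.

```bash
python3 - <<'E'
from h import *
print("torch", at_z("side",(77/6+300,278/6+140),0.0), at_z("top",(371,157),.145))
o=manip.get_obs()
M=R.from_quat(o['ee_rot']).as_matrix()
c=np.array([.4937,-.1537]);p=o['position'][:2]-c
for a in range(2,19,2):
    t=-np.radians(a);q=np.array([[np.cos(t),-np.sin(t)],[np.sin(t),np.cos(t)]])@p
    print(a,(M.T@np.r_[q-p,0]).round(4))
E
```

```text
torch [ 0.69825961 -0.20700698  0.        ] [ 0.70959283 -0.20337719  0.145     ]
2 [ 0.0033 -0.0033  0.    ]
4 [ 0.0068 -0.0065  0.    ]
6 [ 0.0104 -0.0096  0.0001]
8 [ 0.0141 -0.0125  0.0001]
10 [ 0.0178 -0.0153  0.0001]
12 [ 0.0217 -0.018   0.0001]
14 [ 0.0257 -0.0205  0.0001]
16 [ 0.0297 -0.0229  0.0002]
18 [ 0.0338 -0.0252  0.0002]
```

Request:
move_arm(moves=[[0, 0, 2, 0.0033, -0.0033, 0, 0], [0, 0, 4, 0.0068, -0.0065, 0, 0], [0, 0, 6, 0.0104, -0.0096, 0, 0], [0, 0, 8, 0.0141, -0.0125, 0, 0], [0, 0, 10, 0.0178, -0.0153, 0, 0], [0, 0, 11, 0.0198, -0.0167, 0, 0], [0, 0, 12, 0.0217, -0.018, 0, 0], [0, 0, 12, 0.0217, -0.018, 0, 0]])

```text
clock: 5.3
position: [0.5955, -0.0657, 0.0919]
ee_rot: [-0.676, 0.737, -0.002, 0.001]
ft_force: [-3.5, -4.1, 16.7]
grip_width: -0.001
```

```bash
python3 - <<'E'
from h import *
o=manip.get_obs();print(o['position'],o['ft_force'])
p=o['position'][:2]-[.4937,-.1537];print(np.hypot(*p),np.degrees(np.arctan2(p[1],p[0])))
s=cams.camera("side");t=cams.camera("top");cv2.imwrite("pics/s3.png",s[:,:,::-1]);cv2.imwrite("pics/t3.png",t[:,:,::-1])
print(orange(s,(305,175,345,200)))
for a in(53.8,45,41,37,35.8):
    print(a,proj("side",[.4937+.135*np.cos(np.radians(a)),-.1537+.135*np.sin(np.radians(a)),.086]))
E
```

```text
[ 0.59549476 -0.06567078  0.0919417 ] [-3.47488257 -4.05826546 16.66383042]
0.134578292554102 40.85232223227289
(np.float64(320.93333333333334), np.float64(192.51111111111112), np.int64(45), (np.int64(317), np.int64(325), np.int64(189), np.int64(195)))
53.8 [[324.71544721 196.05633592]]
45 [[322.2470096 193.2228163]]
41 [[321.40348732 191.89245806]]
37 [[320.73674251 190.54588675]]
35.8 [[320.57130139 190.13983192]]
```

Request:
move_arm(moves=[[0, 0, 0, 0, 0, -0.005, 0], [0, 0, 0, 0, 0, -0.02, 0], [0, 0, 0, 0, 0, -0.05, 0], [0, 0, 0, 0, 0, -0.05, 0]])

```text
clock: 5.8
position: [0.5961, -0.0641, 0.1441]
ee_rot: [-0.677, 0.736, -0.002, 0.002]
ft_force: [0.7, 0.8, 0.5]
grip_width: -0.002
```

```bash
python3 - <<'E'
from h import *
o=manip.get_obs();print(o['position'],o['ft_force'],o['joint_pos'])
s=cams.camera("side");t=cams.camera("top")
for n,i,b in(("side",s,(305,175,345,200)),("top",t,(315,180,350,210))):
    try:
        r=orange(i,b);P=at_z(n,r[:2],.092);d=P[:2]-[.4937,-.1537];print(n,r,P,np.hypot(*d),np.degrees(np.arctan2(d[1],d[0])))
    except Exception as e: print(n,e)
cv2.imwrite("pics/s4.png",np.vstack([cv2.resize(s[150:215,280:400],None,fx=5,fy=5,interpolation=cv2.INTER_CUBIC)[:,:,::-1],cv2.resize(t[175:230,310:430],None,fx=5,fy=5,interpolation=cv2.INTER_CUBIC)[:,:,::-1]]))
M=R.from_quat(o['ee_rot']).as_matrix();print(M.round(3))
a=np.radians(42);e=np.array([np.cos(a),np.sin(a)]);T=np.array([-e[1],e[0]])
for off in(.065,.05):
    g=np.r_[np.array([.4937,-.1537])+.138*e+off*T,.062];print(off,g,M.T@(g-o['position']))
E
```

```text
[ 0.59613388 -0.06413963  0.14407323] [0.74337395 0.78614293 0.53288295] [ 0.41693086  0.37593787 -0.47797231  1.62525416  0.18426791  1.17964529
 -1.75764792]
side (np.float64(320.93333333333334), np.float64(190.81666666666666), np.int64(60), (np.int64(317), np.int64(325), np.int64(187), np.int64(194))) [ 0.59642477 -0.0628431   0.092     ] 0.13713990738088944 41.491771489348004
top zero-size array to reduction operation minimum which has no identity
[[-0.085 -0.996  0.006]
 [-0.996  0.085 -0.   ]
 [-0.    -0.006 -1.   ]]
0.065 [ 0.5527605  -0.01305556  0.062     ] [-0.04721732  0.04800093  0.08181248]
0.05 [ 0.56279746 -0.02420274  0.062     ] [-0.03695998  0.03705637  0.08187229]h.py:18: RuntimeWarning: Mean of empty slice.
  v,u=np.nonzero(m); return u.mean()+u0,v.mean()+v0,m.sum(),(u.min()+u0,u.max()+u0,v.min()+v0,v.max()+v0)
  ret = ret.dtype.type(ret / rcount)
```

View pics/s4.png

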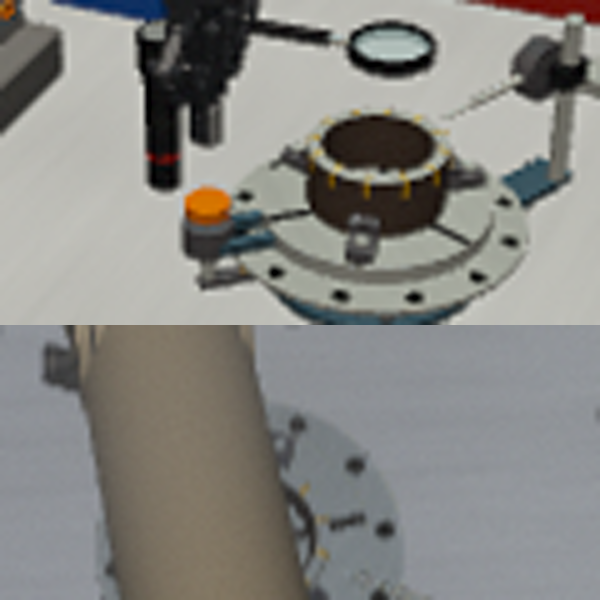

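Picture: knob rests at side-crop (208,205), about 41.7°, ~6° short of the hole. I'll finish by pushing the bush from the side so the pin springs in on arrival.

Request:
move_arm(moves=[[0, 0, -8, -0.01, 0.01, 0, 0], [0, 0, -16, -0.02, 0.02, 0, 0], [0, 0, -24, -0.03, 0.03, 0, 0], [0, 0, -32, -0.042, 0.042, 0, 0], [0, 0, -40, -0.042, 0.042, 0.02, 0], [0, 0, -44, -0.042, 0.042, 0.05, 0], [0, 0, -44, -0.042, 0.042, 0.07, 0], [0, 0, -44, -0.042, 0.042, 0.08, 0], [0, 0, -44, -0.042, 0.042, 0.08, 0]])

```text
clock: 6.8
position: [0.5546, -0.019, 0.0582]
ee_rot: [0.903, -0.43, -0.002, 0.0]
ft_force: [0.0, -0.3, 0.5]
grip_width: -0.0
```

```bash
python3 - <<'E'
from h import *
o=manip.get_obs();print(o['position'],o['ft_force'],o['joint_pos'])
M=R.from_quat(o['ee_rot']).as_matrix();print(M.round(3))
c=np.array([.4937,-.1537])
p=o['position'][:2]-c
for a in(41.7,35.8):
    b=.135*np.array([np.cos(np.radians(a)),np.sin(np.radians(a))])
    print(a,"bush in tool axes",(M.T@np.r_[b-p,0]).round(4))
E
```

```text
[ 0.5546375  -0.01899217  0.05820779] [ 0.04307438 -0.28438227  0.45534421] [ 0.45726957  0.41423368 -0.60116011  1.80469419  0.27135129  1.00916504
 -1.1392322 ]
[[ 0.631 -0.776 -0.003]
 [-0.776 -0.631  0.   ]
 [-0.002  0.002 -1.   ]]
41.7 bush in tool axes [ 0.06   -0.0026 -0.0001]
35.8 bush in tool axes [ 0.0739 -0.0025 -0.0002]
```

Request:
move_arm(moves=[[0, 0, 0, 0.004, 0, -0.004, 0], [0, 0, 0, 0.009, 0, -0.004, 0], [0, 0, 0, 0.013, 0, -0.004, 0], [0, 0, 0, 0.016, 0, -0.004, 0], [0, 0, 0, 0.018, 0, -0.004, 0], [0, 0, 0, 0.02, 0, -0.004, 0], [0, 0, 0, 0.022, 0, -0.004, 0], [0, 0, 0, 0.024, 0, -0.004, 0], [0, 0, 0, 0.026, 0, -0.004, 0], [0, 0, 0, 0.028, 0, -0.004, 0]])

```text
clock: 7.8
position: [0.5733, -0.0401, 0.0637]
ee_rot: [0.903, -0.429, -0.001, -0.0]
ft_force: [-1.4, 2.9, 0.8]
grip_width: 0.001
```

```bash
cat > st.py <<'E'
from h import *
o=manip.get_obs();M=R.from_quat(o['ee_rot']).as_matrix();print(o['clock'],o['position'],"F tool",(M.T@o['ft_force']).round(1))
s=cams.camera("side");r=orange(s,(305,170,345,200))
print(r)
for z in(.088,.1):
  P=at_z("side",r[:2],z);d=P[:2]-[.4937,-.1537];print(z,np.hypot(*d),np.degrees(np.arctan2(d[1],d[0])))
E
python3 st.py
```

```text
7.8 [ 0.57326849 -0.04007696  0.06370344] F tool [-3.1 -0.8 -0.8]
(np.float64(318.39130434782606), np.float64(191.0), np.int64(23), (np.int64(317), np.int64(320), np.int64(188), np.int64(194)))
0.088 0.14489622044809097 38.48863704203517
0.1 0.1502448641133559 45.16715899032931
```

Request:
move_arm(moves=[[0, 0, 0, 0.001, 0, 0, 0], [0, 0, 0, 0.002, 0, 0, 0], [0, 0, 0, 0.003, 0, 0, 0], [0, 0, 0, 0.004, 0, 0, 0], [0, 0, 0, 0.005, 0, 0, 0], [0, 0, 0, 0.006, 0, 0, 0]])

```text
clock: 8.45
position: [0.5774, -0.0454, 0.0638]
ee_rot: [0.903, -0.429, 0.0, -0.0]
ft_force: [0.3, 4.8, -0.4]
grip_width: 0.001
```

```bash
python3 st.py
```

```text
8.45 [ 0.57740987 -0.04543725  0.06381532] F tool [-3.5 -3.2  0.4]
(np.float64(318.85714285714283), np.float64(189.5), np.int64(28), (np.int64(316), np.int64(341), np.int64(180), np.int64(193)))
0.088 0.14099265383352427 34.688899730727805
0.1 0.14531445455259137 41.7541504875258
```

Request:
move_arm(moves=[[0, 0, 0, 0.001, 0, 0, 0], [0, 0, 0, 0.002, 0, 0, 0], [0, 0, 0, 0.003, 0, 0, 0], [0, 0, 0, 0.003, 0, 0, 0]])

```text
clock: 8.9
position: [0.5797, -0.0486, 0.0641]
ee_rot: [0.903, -0.43, 0.001, 0.0]
ft_force: [0.7, 2.4, 1.8]
grip_width: -0.002
```

Request:
move_arm(moves=[[0, 0, 0, 0.001, 0, 0, 0], [0, 0, 0, 0.002, 0, 0, 0], [0, 0, 0, 0.002, 0, 0, 0]])

```text
clock: 9.2
position: [0.5807, -0.0497, 0.064]
ee_rot: [0.903, -0.43, 0.0, 0.0]
ft_force: [0.1, 2.1, 2.6]
grip_width: -0.0
```

Request:
move_arm(moves=[[0, 0, 0, 0.001, 0, 0, 0], [0, 0, 0, 0.002, 0, 0, 0], [0, 0, 0, 0.002, 0, 0, 0]])

```text
clock: 9.5
position: [0.5816, -0.0506, 0.0638]
ee_rot: [0.903, -0.429, -0.0, -0.0]
ft_force: [-2.5, 2.8, 4.1]
grip_width: 0.003
```

```bash
python3 - <<'E'
from h import *
s=cams.camera("side");t=cams.camera("top")
cv2.imwrite("pics/s5.png",np.vstack([cv2.resize(i,None,fx=6,fy=6,interpolation=cv2.INTER_CUBIC)[:,:,::-1] for i in(s[160:215,290:390],t[180:220,310:410])]))
E
```

```text
(no output)
```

View pics/s5.png

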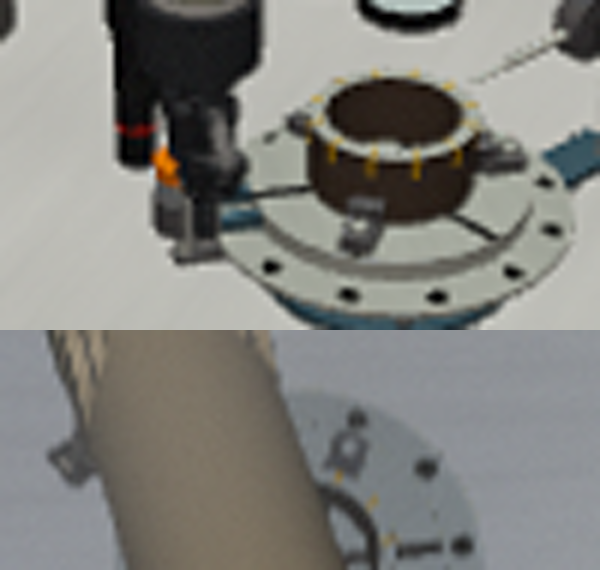

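Seat unclear, and the rising vertical force suggests the finger linkage may overhang the knob. Back off and look.

Request:
move_arm(moves=[[0, 0, 0, -0.005, 0, 0, 0], [0, 0, 0, -0.015, 0, 0, 0], [0, 0, 0, -0.03, 0, 0, 0], [0, 0, 0, -0.05, 0, 0, 0], [0, 0, 0, -0.07, 0, 0, 0], [0, 0, 0, -0.07, 0, 0, 0]])

```text
clock: 10.2
position: [0.5353, 0.0065, 0.0637]
ee_rot: [0.904, -0.428, -0.0, 0.0]
ft_force: [-1.0, -0.2, 0.3]
grip_width: -0.002
```

```bash
python3 - <<'E'
from h import *
o=manip.get_obs();print(o['clock'],o['position'],o['ft_force'])
s=cams.camera("side");t=cams.camera("top")
r=orange(s,(305,170,335,200));print(r)
for z in(.088,.1):
  P=at_z("side",r[:2],z);d=P[:2]-[.4937,-.1537];print(z,np.hypot(*d),np.degrees(np.arctan2(d[1],d[0])))
# reference: initial picture, same mask, model of visible-blob offset
r0=orange(cv2.imread("pics/side0.png")[:,:,::-1].copy(),(315,180,345,215))
f=lambda a,dz:proj("side",[.4937+.135*np.cos(np.radians(a)),-.1537+.135*np.sin(np.radians(a)),.100-dz])[0]
off=np.array(r0[:2])-f(65.8,0);print("off",off)
for a in(35.8,37,38,40):
  for dz in(0,.008): print(a,dz,f(a,dz)+off)
cv2.imwrite("pics/s6.png",cv2.resize(s[160:215,270:390],None,fx=6,fy=6,interpolation=cv2.INTER_CUBIC)[:,:,::-1])
E
```

```text
10.2 [0.53534113 0.00653795 0.06368843] [-0.99658924 -0.23554168  0.25166601]
(np.float64(318.54761904761904), np.float64(186.78571428571428), np.int64(42), (np.int64(315), np.int64(321), np.int64(183), np.int64(190)))
0.088 0.13990861314644798 27.05947155369206
0.1 0.1419257840416762 34.524365557414164
off [-0.49537166  0.19433972]
35.8 0 [320.03497739 187.20380431]
35.8 0.008 [320.05843687 188.9970507 ]
37 0 [320.20131902 187.6070401 ]
37 0.008 [320.22426276 189.40190899]
38 0 [320.35220864 187.94246691]
38 0.008 [320.37468015 189.73868286]
40 0 [320.687442   188.61121095]
40 0.008 [320.70885264 190.41010557]
```

View pics/s6.png

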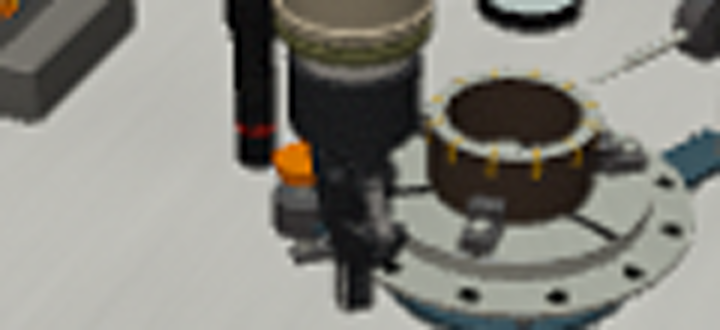

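The knob (crop (293,163)) looks raised but is partly hidden. Retreating fully for a clear view.

Request:
move_arm(moves=[[0, 0, 0, 0, 0, -0.04, 0], [0, 0, 0, 0, 0, -0.08, 0], [0, 0, 0, 0, 0, -0.12, 0], [0, 0, 0, 0, 0, -0.16, 0], [0, 0, 0, 0, 0.045, -0.17, 0], [0, 0, 0, 0, 0.09, -0.17, 0], [0, 0, 0, 0, 0.135, -0.17, 0], [0, 0, 0, 0, 0.15, -0.17, 0], [0, 0, 0, 0, 0.15, -0.17, 0]])

```text
clock: 11.2
position: [0.4198, -0.0936, 0.2341]
ee_rot: [0.902, -0.432, 0.001, 0.001]
ft_force: [0.6, 0.4, -0.5]
grip_width: -0.002
```

```bash
python3 - <<'E'
from h import *
o=manip.get_obs();print(o['clock'],o['position'],o['ft_force'])
s=cams.camera("side");t=cams.camera("top")
f=lambda n,a,dz:proj(n,[.4937+.135*np.cos(np.radians(a)),-.1537+.135*np.sin(np.radians(a)),.100-dz])[0]
for n,i,b,b0 in(("side",s,(305,170,345,200),(315,180,345,215)),("top",t,(310,170,355,225),(310,190,345,225))):
  r0=orange(cv2.imread(f"pics/{n}0.png")[:,:,::-1].copy(),b0);off=np.array(r0[:2])-f(n,65.8,0)
  try:r=orange(i,b)
  except Exception as e: print(n,e);continue
  print(n,r)
  for a in(34.8,35.8,36.8):
    for dz in(0,.008): print(a,dz,f(n,a,dz)+off)
cv2.imwrite("pics/s7.png",np.vstack([cv2.resize(i,None,fx=5,fy=5,interpolation=cv2.INTER_CUBIC)[:,:,::-1] for i in(s[155:210,280:400],t[175:240,310:430])]))
E
```

```text
11.2 [ 0.41982736 -0.09364015  0.23409854] [ 0.60633195  0.38861175 -0.45364027]
side (np.float64(320.0689655172414), np.float64(186.68965517241378), np.int64(58), (np.int64(315), np.int64(341), np.int64(180), np.int64(190)))
34.8 0 [319.90862888 186.86730031]
34.8 0.008 [319.93247589 188.65919011]
35.8 0 [320.03497739 187.20380431]
35.8 0.008 [320.05843687 188.9970507 ]
36.8 0 [320.17247981 187.53988455]
36.8 0.008 [320.19551336 189.33448346]
top (np.float64(338.0576923076923), np.float64(189.05769230769232), np.int64(52), (np.int64(334), np.int64(342), np.int64(186), np.int64(192)))
34.8 0 [338.0803914  189.24129839]
34.8 0.008 [338.02083336 189.74526005]
35.8 0 [337.588525   189.61917046]
35.8 0.008 [337.53142364 190.12133919]
36.8 0 [337.10336184 190.00553479]
36.8 0.008 [337.0486845  190.50586897]
```

View pics/s7.png

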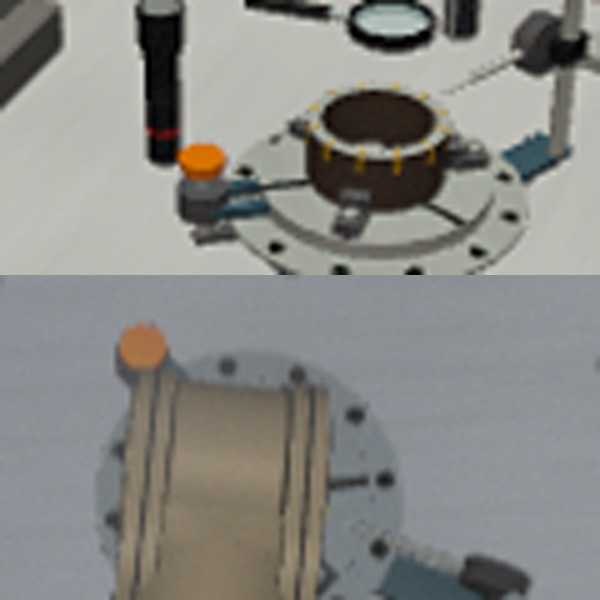

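```bash
python3 -c "
from workcell import manip;print(manip.hand_in())"
```

```text
the job is handed in; nothing more can be done
None
```

The table is one hole clockwise of where it started, with the plunger sprung home in that hole, and I've handed the job in. The clock read about 11.2 s of the 42 s allowed.

- **How it was done:** I pressed the knob to its stop with the shut fingertips (14–17 N). Friction on the knob turned the table about 24°. I then let go and pushed the bush slowly from the side until the pin sprang in, and backed the arm away.
- **Knob position:** Both cameras put the knob about 31° clockwise of its starting angle, so the table rests against the clockwise side of its play. The side camera reads the knob at row 186.7. I expected about 186.9 for plunger home and 188.7 for not home.
- **Rest of the scene:** The pipe is still in its jaws. I saw nothing disturbed around the table, but I didn't measure the other bench items again. The wrist force read under 1 N at the end.
- **Uncertain:** I never felt a clear jump in force when the pin went in. The upward force on the tool did rise to about 4 N at the end of the side push; I took that as the finger linkage overhanging the knob, but didn't confirm it. The seating rests on the final camera pictures alone.

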